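# Paste the filter's ground contact and shut its cover

### The job

Take the red brush from its rest, dip its tip about half-way down into the yellow paste pot (not the grey cup), then dab the tip gently on the copper spring contact in the radio filter's open bay so that the contact gives a little. Lay the brush back on its rest, level in both notches with its head down, and slide the filter's blue cover fully shut over the bay. Leave the pot standing where it is, and do not disturb the grey cup, the radio or the screwdriver.

Things in the scene. Friction and masses are not known exactly. Their poses are not given: they have to be found in the camera images.
- brush_grip (a point): Centre of the red plastic handle of a cranked brush (loose, 70 g): a bar 155 long, 14 wide, 12 high, lying level along this point's x axis, z up. At the +x end a thin steel shank (8 thick) goes down from the handle to a brass ferrule (18 across) and a round pale tuft (16 across, stiff). Starts on its rest, grip point 100 above the table, with free space for fingers below and beside the handle within 40 of this point along x.
- brush_tip (a point): Lower end of the brush's tuft: 90 from the grip point along the handle (+x) and 80 below it.
- rest: Black brush rest fixed to the table: base 160 x 60 x 10, origin under its centre on the table, x along the brush. Two posts (12 thick along x, 44 wide) at x = +48 and -48, whose tops (94 high) are notches 24 wide between cheeks rising to 108; the brush's handle lies in both notches, its head hanging down beyond the +x post, clear of the base.
- rest_seat (a point): Point midway between the two notches, 100 above the table, where the middle of the brush's handle lies when it rests (the brush starts up to 12 off it along x). Axes as the rest's.
- pot: Yellow open paste pot, loose, 0.3 kg, 72 across at the rim and narrower at the foot, 60 high, wall 4; round. Origin at the centre of its foot, z up. Looks empty (paste is only a film). Stands left of the filter; it may have swapped places with the cup.
- pot_rim (a point): Centre of the yellow pot's mouth, 60 above its foot. The inside is about 55 deep.
- cup: Grey open cup of the same size as the pot, loose. Not to be used or disturbed.
- filter: Aluminium radio cavity filter, fixed: 140 along its x, 200 along its y, top 50 high; origin at the centre of its underside on the table. Open bay in the top at y = 50, x = 0: 64 x 64, 30 deep. On the top two steel guide strips along y at x = +-42 (up to 58 high) and brass tuning screws up to 64 high at x = +-58. Two 20 long connectors stick out of the -y end.
- contact_top (a point): Centre of the top face of the copper contact plate (44 x 44) in the bay, at filter x = 0, y = 50; 40 above the table when not pressed, 10 below the filter's top.
- contact (a joint): How far the copper contact is pressed down, m: 0 free, 0.008 bottomed. Spring: starts to move at about 1 N, then 0.35 N per mm.
- cover_tab (a point): Centre of the upright tab of the blue sliding cover. The cover is a plate 78 x 78 x 4, its top 55 above the table; the tab stands across its -y edge: 50 wide along the filter's x, 6 thick along y, top 81 above the table, centre 68 above it; when shut, the tab centre lies at filter x = 0, y = 16. Axes parallel to the filter's; beyond the tab (-y) the filter's top is free, so it can be pushed towards the filter's +y.
- cover (a joint): How far the cover is open, m: 0 fully shut over the bay, up to 0.1 open; it slides along the filter's -y to open, +y to shut, and stays where left (about 2.5 N friction).
- radio: Black handheld radio lying on its back, loose, body 120 x 58 x 34 along its x, 90 antenna beyond +x; origin under the body's centre. Leave alone.
- driver: Green-handled screwdriver 180 long lying on the table, loose. Leave alone.
There are look-alikes about, which are no part of the job. Of the things that look like the pot, the smallest one is meant.

How it is judged:
On the way, in this order (a step that is already met when the one before it is completed fails the run):
1. the brush's tip is dipped into the yellow pot, at least 20 mm below its rim (z of brush_tip in the frame of pot_rim below -0.02 m and horizontal distance between brush_tip and pot_rim below 0.031 m and angle between pot_rim's own z axis and vertical below 0.2 rad), for 0.2 s.
2. the brush's tip presses the copper contact down by at least 1.5 mm (value of joint contact above 0.0015 m and horizontal distance between brush_tip and contact_top below 0.022 m and z of brush_tip in the frame of contact_top below 0.006 m), for 0.2 s.
At the end, for the whole second after the job is handed in: The cover is shut (less than 6 mm open), the brush lies level in both notches of its rest, head down (grip point within 35 mm of the rest's middle and 6 mm of its resting height, tilt under 0.15 rad), and the pot stands upright on the table (value of joint cover below 0.006 m and z of brush_grip in the frame of rest_seat between -0.006 and 0.006 m and horizontal distance between brush_grip and rest_seat below 0.035 m and angle between brush_grip's own z axis and vertical below 0.15 rad and angle between the x axis of brush_grip and the x axis of rest_seat, either way round below 0.25 rad and angle between pot's own z axis and vertical below 0.1 rad and height (world z) of pot below 0.008 m); the robot touches nothing.
It fails at once if the pot is tipped (0.35 rad) or shoved more than 40 mm (angle between pot's own z axis and vertical above 0.35 rad or distance of pot from where it was at the start of the episode above 0.04 m).
It fails at once if the brush is pressed on the filter with more than 15 N (contact force between brush and filter above 15 N).
It fails at once if the grey cup, the radio or the screwdriver is moved more than 30 mm (distance of any of cup, radio, driver from where it was at the start of the episode above 0.03 m).
It also fails if it takes over 61 s, if anything falls off the work surface, if the arm or the gripper's body presses on something with over 40 N, if the wrist force passes 120 N, or if a joint passes its speed limit or range.

### The arm

A 7-joint arm with a two-finger parallel gripper is mounted at the origin on the work surface. World frame = base frame: x ahead of the robot, y to its left, z up, the work surface at z = 0. Lengths are in m, angles in rad, forces in N, time in s.
With the tool pointing down it reaches from about 0.425 to 0.925 m from the base axis. Payload 6.8 kg.
Tool frame: the origin (TCP) lies at the very end of the fingers, on their centre line; the grasp point (between the pads) lies 19 mm behind it; z points along the fingers, y is the line along which they close (so a half turn about z gives the same grasp; the last joint's range is limited). The gripper opens to 85 mm and grips with 20 to 120 N. Pads are 22 mm wide; open, the fingers measure 114 mm over their backs; the gripper's body (76 mm by 85 mm) begins 54 mm behind the grasp point. The pads swing forward as they close: fully open they stand 13 mm farther back than shut.
Start: joints at [1.07, 0.477, 0.022, 1.555, -0.011, 1.109, -0.083], TCP at [0.258, -0.624, 0.198] pointing down, gripper open.
Joint ranges: [-2.96, 2.96], [-0.34, 2.1], [-1.41, 1.46], [0.24, 2.44], [-1.37, 4.51], [0.17, 1.92], [-2.96, 2.96]. Speed limits (rad/s): [2.39, 2.39, 3.14, 3.14, 3.14, 3.14, 3.14].

### API

Orientations are given as a unit quaternion [w, x, y, z].
In Python, from station import telemetry, viewer, job, search_frame, cut_out gives the robot as it stands. The module is installed in compiled form; this text tells all that it offers.
- The arm moves only by the shell command python3 -m crank 'ROWS' [FORCE]. ROWS is JSON, a list of rows, each an object with "delta_rot": the turn, a rotation vector about the tool's x, y, z in degrees, a list of three; "xyz": the shift along the tool's x, y, z in m, a list of three; "fingers": the gripper command: -1 is fully open, 1 is shut, values between are in proportion. In form: [{"delta_rot": [ax, ay, az], "xyz": [dx, dy, dz], "fingers": fingers}, ...]. A call has 1 to 10 rows; each row is the pose to reach, as a shift and turn from the pose commanded when the call began, along the tool's axes at that moment; what a row does not reach only later rows make up. A row lasts 1/10 s, in which the tool goes at most 50 mm and 8.59 degrees, less where a joint would pass 70% of its speed; a pose out of reach is approached as far as the arm can. A call with a gripper value outside its range is refused whole. The fingers move at their own pace and stop on an object; FORCE is the grip in N (left out, the last holds). Time passes only in rows, so rows that repeat a pose let the fingers close. It gives the time, the measured TCP pose, the force, the opening and the grip force at its end, in the units of the state.
- telemetry.get_obs(): the state, without advancing time (a new reading comes with each control period).
- viewer.read_camera(name): name is "scene" or "side" or "wrist"; returns a dict with "img" (420x560x3 uint8, red, green, blue), "fx", "fy", "cx", "cy" (pixels), "k1" (the pictures are not rectified: a ray, as slopes to the right and down, at radius r is drawn at 1 + k1 r^2 times it, then the intrinsics apply), "origin" and "rotation" of the camera in the world. Camera axes: x right, y up, looking along -z (the intrinsics and any distortion apply to the point x, -y, -z); pixel columns grow to the right and rows downward; lengths in m; the calibration is good to about 2 mm. A picture is of the moment at which its call begins. There is no depth.
- job.hand_in(): hands the job in; it is judged then, once.
Trained networks look in the newest picture that a camera, given by its name, has taken for a name from the list of things; names that differ only in an ending like _2 or _b are one class to them, and where a whole thing is asked for, a point or a joint stands for the part that bears it (a point fixed in the world has none). Each returns a list of dicts, best first, with "score" (0 to 1); they miss things now and then, are a little off and sometimes report something else, mostly with a low value. They report only what shows in the picture. A call takes as long as a camera call. They do not tell look-alikes from the thing itself.
- search_frame(camera, thing): "pixel" ([column, row] in pixels, amid what is visible of it).
- cut_out(camera, thing): "pixels" (420x560 bool, what is visible of it) and "pixel" ([column, row] in pixels, amid what is visible of it).
The state is a dict: "t": time; "q": joint angles; "joint_vel": joint speeds; "joint_torque": joint torques, N m; "eef_pos": TCP position; "tool_rot": TCP orientation; "contact_force": force on the tool from outside, world axes, zero at the start; "torque": the same for the moment, N m; "gripper_width": opening from 0.0 (shut) to 1.0 (fully open); "grasp_force": force on a finger pad.
Only numpy, scipy, OpenCV 4.12 (cv2) and the standard library are available. Lean on these libraries where they do the work, as an engineer would, in place of code of your own. Each camera call takes 0.05 s, during which the arm holds its last target. There are 200 camera calls.

## Working session

There is one attempt and no reset: what is moved stays moved. The work goes in short steps, Python scripts to look and compute and a shell command to move; the robot and the scene stay as the last step left them, time stands still between calls to the robot, and variables do not carry over. Pictures are saved under pics/ and viewed, at most 10 in all, crops included, and the job is handed in when it is done.

```bash
mkdir -p pics; cat > h.py <<'E'
import numpy as np, cv2
from station import telemetry, viewer, job, search_frame, cut_out
def cam(n):
    return viewer.read_camera(n)
def ray(c,px):
    x=(px[0]-c['cx'])/c['fx']; y=(px[1]-c['cy'])/c['fy']
    rd=np.hypot(x,y); r=rd
    for _ in range(30): r=rd/(1+c['k1']*r*r)
    s=r/rd if rd>0 else 1
    d=np.array(c['rotation'])@np.array([x*s,-y*s,-1.]); return np.array(c['origin']),d/np.linalg.norm(d)
def atz(c,px,z):
    o,d=ray(c,px); return o+d*(z-o[2])/d[2]
def proj(c,p):
    v=np.array(c['rotation']).T@(np.array(p)-np.array(c['origin'])); x=v[0]/-v[2]; y=-v[1]/-v[2]
    f=1+c['k1']*(x*x+y*y); return np.array([c['fx']*x*f+c['cx'],c['fy']*y*f+c['cy']])
def tri(rs):
    A=0;b=0
    for o,d in rs:
        P=np.eye(3)-np.outer(d,d); A=A+P; b=b+P@o
    return np.linalg.solve(A,b)
def save(c,name): cv2.imwrite('pics/'+name,cv2.cvtColor(c['img'],cv2.COLOR_RGB2BGR))
E
python3 - <<'E'
from h import *
np.set_printoptions(precision=3,suppress=True)
for n in ['scene','side','wrist']:
    c=cam(n); save(c,n+'0.png'); print(n,c['origin'],np.array(c['rotation'])[:,2],c['fx'],c['k1'])
    if n=='wrist': continue
    for t in ['brush_grip','brush_tip','rest','pot','cup','filter','contact_top','cover_tab','radio','driver']:
        print(t,[(np.round(r['pixel']).tolist(),round(r['score'],2)) for r in search_frame(n,t)[:4]])
o=telemetry.get_obs();print(o['eef_pos'],o['tool_rot'],o['t'])
E
```

```text
Traceback (most recent call last):
IndexError: too many indices for array: array is 1-dimensional, but 2 were indexed
```

```bash
python3 - <<'E'
s=open('h.py').read()
s=s.replace("    return viewer.read_camera(n)","    c=dict(viewer.read_camera(n)); q=c['rotation']; c['rotation']=Rot.from_quat([q[1],q[2],q[3],q[0]]).as_matrix(); return c").replace("import numpy as np, cv2","import numpy as np, cv2\nfrom scipy.spatial.transform import Rotation as Rot")
open('h.py','w').write(s)
E
python3 - <<'E'
from h import *
np.set_printoptions(precision=3,suppress=True)
for n in ['scene','side','wrist']:
    print(viewer.read_camera(n)['rotation'])
    c=cam(n); save(c,n+'0.png'); print(n,c['origin'],np.array(c['rotation'])[:,2],c['fx'],c['k1'])
    if n=='wrist': continue
    for t in ['brush_grip','brush_tip','rest','pot','cup','filter','contact_top','cover_tab','radio','driver']:
        print(t,[(np.round(r['pixel']).tolist(),round(r['score'],2)) for r in search_frame(n,t)[:4]])
o=telemetry.get_obs();print(o['eef_pos'],o['tool_rot'],o['t'])
E
```

```text
[0.868 0.435 0.106 0.215]
scene [ 0.997 -0.715  0.73 ] [ 0.371 -0.71   0.599] 401.6189022762554 -0.06790281120048945
brush_grip [([152.0, 275.0], 0.61)]
brush_tip [([151.0, 278.0], 0.64)]
rest [([147.0, 294.0], 0.9)]
pot [([336.0, 214.0], 0.8), ([358.0, 176.0], 0.74), ([318.0, 190.0], 0.58)]
cup [([284.0, 166.0], 0.71)]
filter []
contact_top [([262.0, 218.0], 0.65)]
cover_tab [([257.0, 233.0], 0.86), ([150.0, 274.0], 0.39)]
radio [([246.0, 323.0], 0.71), ([299.0, 164.0], 0.45)]
driver [([300.0, 163.0], 0.64)]
[-0.267 -0.093  0.324  0.903]
side [0.193 0.655 0.99 ] [-0.342  0.534  0.773] 401.6800480470316 0.008077531158339134
brush_grip [([380.0, 154.0], 0.72)]
brush_tip [([389.0, 160.0], 0.6)]
rest [([384.0, 176.0], 0.71)]
pot [([231.0, 226.0], 0.78), ([182.0, 280.0], 0.75), ([317.0, 156.0], 0.45), ([381.0, 173.0], 0.44)]
cup [([274.0, 314.0], 0.89)]
filter [([306.0, 220.0], 0.91)]
contact_top [([304.0, 226.0], 0.59)]
cover_tab [([310.0, 206.0], 0.9), ([248.0, 352.0], 0.6)]
radio [([318.0, 162.0], 0.72)]
driver [([246.0, 351.0], 0.71), ([276.0, 314.0], 0.62)]
[ 0.824 -0.11   0.073 -0.551]
wrist [ 0.321 -0.598  0.374] [0.242 0.101 0.965] 361.84467655511696 -0.08400345851437972
[ 0.258 -0.624  0.198] [-0.     0.981  0.195  0.   ] 1.35
```

View pics/scene0.png

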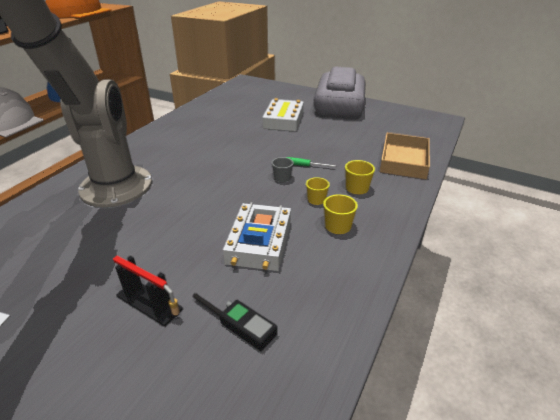

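View pics/side0.png

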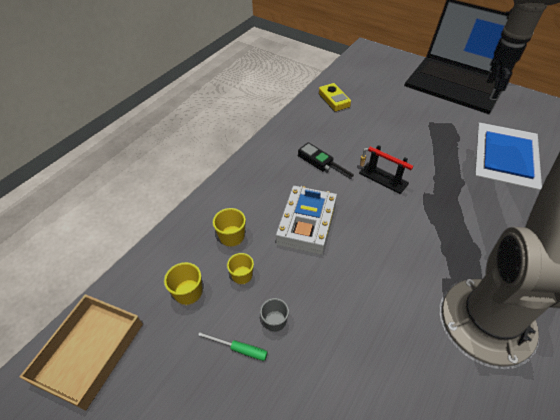

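The small pot candidates: scene (318,190), (359,177), (340,214), which in the side picture are (240,268), (184,283), (230,227). The first is clearly the smallest and is cup-sized, so it fits; I confirm it in an enlarged mosaic along with the filter and brush.

```bash
python3 - <<'E'
import cv2,numpy as np
s=cv2.imread('pics/scene0.png');d=cv2.imread('pics/side0.png')
def t(im,x,y,w,h): 
    o=cv2.resize(im[y:y+h,x:x+w],(400,300),interpolation=cv2.INTER_CUBIC);cv2.putText(o,f'{x},{y} x{400/w:.1f}',(3,12),0,.4,(0,0,255));return o
m=np.vstack([np.hstack([t(d,265,180,100,75),t(s,210,198,100,75)]),np.hstack([t(d,350,135,80,60),t(s,270,140,120,90)])])
cv2.imwrite('pics/mos1.png',m)
E
```

```text
(no output)
```

View pics/mos1.png

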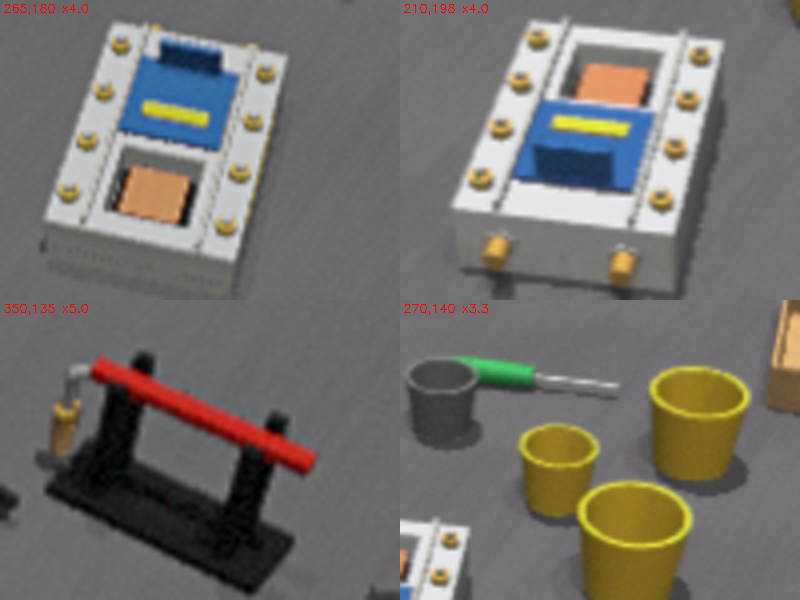

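The crop confirms it: the small pot at scene (318,190) is noticeably smaller than the other two yellow ones and matches the cup. Filter bay is open at the end away from the connectors; the brush head is at its −x(scene-right)/side-left end.

```bash
cat > fit.py <<'E'
from h import *
from scipy.optimize import least_squares, minimize
np.set_printoptions(precision=4,suppress=True)
C={n:cam(n) for n in ['scene','side']}
k=[(-.07,.1),(.07,.1),(-.07,-.1),(.07,-.1)]
off=lambda L,x0,y0:[(x/4+x0-.4,y/4+y0-.4) for x,y in L]
P={'scene':off([(130,22),(322,40),(55,206),(275,235)],210,198),'side':off([(236,262),(46,218),(287,55),(112,22)],265,180)}
def f(p,v=None):
    r=[]
    for n in P:
        for (a,b),u in zip(k,P[n]):
            c,s=np.cos(p[2]),np.sin(p[2]); r+=list(proj(C[n],[p[0]+c*a-s*b,p[1]+s*a+c*b,.05])-u)
    return r
g=atz(C['side'],(306,220),.05)
best=min((least_squares(f,[g[0],g[1],y]) for y in np.arange(-3,3.2,1)),key=lambda r:r.cost)
print('filter',best.x,np.array(best.fun))
# silhouettes
def hullmask(c,pts):
    q=np.array([proj(c,p) for p in pts]); h=cv2.convexHull(q.astype(np.float32)*1)
    m=np.zeros((420,560),np.uint8); cv2.fillConvexPoly(m,np.round((h)*16).astype(np.int32),255,cv2.LINE_AA,4); return m/255.
def red(c):
    a=c['img'].astype(int); m=(a[...,0]>110)&(a[...,1]<70)&(a[...,2]<70); 
    n,l,st,_=cv2.connectedComponentsWithStats(m.astype(np.uint8)); i=1+np.argmax(st[1:,4]); return l==i
def yel(c,px):
    a=c['img'].astype(int); m=(a[...,0]-a[...,2]>50)&(a[...,1]-a[...,2]>40)
    n,l,st,_=cv2.connectedComponentsWithStats(m.astype(np.uint8)); return l==l[int(px[1]),int(px[0])]
def box(p):
    c,s=np.cos(p[2]),np.sin(p[2])
    return [(p[0]+c*a-s*b,p[1]+s*a+c*b,.1+z) for a in(-.0775,.0775) for b in(-.007,.007) for z in(-.006,.006)]
def pot(p):
    t=np.linspace(0,6.28,40); return [(p[0]+r*np.cos(u),p[1]+r*np.sin(u),z) for u in t for r,z in((.036,.06),(p[2],0))]
def run(model,masks,p0,step):
    fun=lambda p:sum(np.abs(hullmask(C[n],model(p))-m).sum() for n,m in masks.items())
    for _ in range(3):
        r=minimize(fun,p0,method='Nelder-Mead',options=dict(initial_simplex=[p0]+[np.array(p0)+np.eye(len(p0))[i]*step[i] for i in range(len(p0))])); p0=r.x
    return r.x,r.fun,[int(m.sum()) for m in masks.values()]
if __name__=='__main__':
    R={n:red(C[n]) for n in C}
    for n in R: 
        ys,xs=np.where(R[n]); print(n,xs.min(),xs.max(),ys.min(),ys.max())
    e1=atz(C['side'],(369,146),.1);e2=atz(C['side'],(412,166),.1); m=(e1+e2)/2; d=e1-e2
    p0=[m[0],m[1],np.arctan2(d[1],d[0])]
    print('brush',p0,run(box,R,p0,[.01,.01,.1])); 
    for n in C: print('brush',n,run(box,{n:R[n]},p0,[.01,.01,.1]))
    g=atz(C['side'],(240,268),.03)
    for ns in [['side'],['scene'],['side','scene']]:
        Y={n:yel(C[n],{'side':(240,273),'scene':(318,197)}[n]) for n in ns}
        print('pot',run(pot,Y,[g[0],g[1],.026],[.01,.01,.004]))
E
python3 fit.py
```

```text
filter [ 0.5593 -0.0141  0.3236] [-0.4348  0.2089 -0.3087  0.4874 -0.8686  0.8753 -0.4165  0.0669 -0.5897
 -0.182  -0.7208  0.7407 -0.8028  0.543  -0.3248  0.5459]
scene 113 166 256 286
side 369 412 147 168
brush [np.float64(0.43921590910122893), np.float64(-0.33070088073302223), np.float64(-0.07228610312845242)] (array([ 0.4357, -0.3177, -0.0663]), np.float64(395.4156862745098), [387, 171])
brush scene (array([ 0.4303, -0.3147, -0.0767]), np.float64(195.64313725490194), [387])
brush side (array([ 0.4384, -0.3285, -0.1166]), np.float64(173.41960784313724), [171])
pot (array([0.6151, 0.2418, 0.0244]), np.float64(33.6156862745098), [651])
pot (array([0.6174, 0.2426, 0.0238]), np.float64(1109.0235294117647), [1592])
pot (array([0.6161, 0.2419, 0.024 ]), np.float64(1156.2039215686275), [651, 1592])
```

```bash
python3 - <<'E'
from fit import *
S,D=C['scene'],C['side']
def red2(c,x,y,X,Y):
    a=c['img'].astype(int); m=np.zeros(a.shape[:2],bool); m[y:Y,x:X]=((a[...,0]>70)&(a[...,0]>2*a[...,1])&(a[...,0]>2*a[...,2]))[y:Y,x:X]; return m
R={'scene':red2(S,100,245,180,300),'side':red2(D,360,140,420,175)}
ends={}
for n in R:
    ys,xs=np.where(R[n]); p=np.c_[xs,ys].astype(float); m=p.mean(0); u=np.linalg.svd(p-m,full_matrices=False)[2][0]; t=(p-m)@u
    A,B=m+u*t.min(),m+u*t.max(); ends[n]=sorted([A,B],key=lambda q:q[0]); print(n,len(p),ends[n], np.abs((p-m)@[-u[1],u[0]]).max())
h=tri([ray(S,ends['scene'][1]),ray(D,ends['side'][0])]); t=tri([ray(S,ends['scene'][0]),ray(D,ends['side'][1])]); print(h,t,np.linalg.norm(h-t))
m=(h+t)/2;d=h-t;p0=[m[0],m[1],np.arctan2(d[1],d[0])]
print(p0)
print(run(box,R,p0,[.005,.005,.05]))
for n in R: print(run(box,{n:R[n]},p0,[.005,.005,.05]))
for n in R: print(n, np.round([proj(C[n],[p0[0]+s*.0775*np.cos(p0[2]),p0[1]+s*.0775*np.sin(p0[2]),.1]) for s in(1,-1)],1).tolist())
print('pot other'); 
E
```

```text
filter [ 0.5593 -0.0141  0.3236] [-0.4348  0.2089 -0.3087  0.4874 -0.8686  0.8753 -0.4165  0.0669 -0.5897
 -0.182  -0.7208  0.7407 -0.8028  0.543  -0.3248  0.5459]
scene 461 [array([113.3792, 257.2934]), array([164.9451, 284.9658])] 4.680683142819199
side 237 [array([368.5634, 147.7563]), array([411.8375, 167.3588])] 2.7609282313329535
[ 0.5143 -0.3233  0.1027] [ 0.3586 -0.3151  0.1041] 0.15594577863017203
[np.float64(0.43648585512894345), np.float64(-0.31922853211104624), np.float64(-0.05269080977432858)]
(array([ 0.4346, -0.3179, -0.0614]), np.float64(273.98039215686276), [461, 237])
(array([ 0.4343, -0.3162, -0.072 ]), np.float64(128.5176470588235), [461])
(array([ 0.4369, -0.3248, -0.071 ]), np.float64(113.51372549019608), [237])
scene [[164.2, 285.6], [114.3, 258.8]]
side [[368.1, 148.5], [411.6, 168.2]]
pot other
```

```bash
cat >> h.py <<'E'
def goto(x,y,z,yaw=None):
    o=telemetry.get_obs(); q=o['tool_rot']; R=Rot.from_quat([q[1],q[2],q[3],q[0]])
    xyz=R.inv().apply(np.array([x,y,z])-o['eef_pos']); dr=[0,0,0]
    if yaw is not None: # tool x at yaw, pointing down
        G=Rot.from_matrix(np.array([[np.cos(yaw),np.sin(yaw),0],[np.sin(yaw),-np.cos(yaw),0],[0,0,-1.]])); dr=(R.inv()*G).as_rotvec(degrees=True)
    print('t',o['t'],'pos',np.round(o['eef_pos'],4),'xyz',np.round(xyz,4),'rot',np.round(dr,2),'q7',np.round(o['q'][6],2),'F',np.round(o['contact_force'],1))
E
python3 - <<'E'
from h import *
goto(.436,-.319,.2,-.058)
c=cam('side');s=cam('scene')
for n,a,b,z in [('cup',(274,314),(284,168),.03),('big1',(230,227),(340,214),.04),('big2',(184,283),(359,177),.04),('driver',(248,351),(299,162),.015)]: print(n,tri([ray(c,a),ray(s,b)]))
E
```

```text
t 1.55 pos [ 0.2583 -0.6236  0.1983] xyz [ 0.2807 -0.2134 -0.0017] rot [-0.    0.   25.83] q7 -0.08 F [0.2 0.9 0.6]
cup [0.46628625 0.30422871 0.03870729]
big1 [0.72608841 0.14969652 0.04439549]
big2 [0.71087069 0.3619793  0.04439058]
driver [0.47292821 0.4079866  0.0101162 ]
```

```bash
python3 -m crank '[{"delta_rot":[0,0,8],"xyz":[0.035,-0.027,0],"fingers":-1},{"delta_rot":[0,0,16],"xyz":[0.07,-0.054,0],"fingers":-1},{"delta_rot":[0,0,24],"xyz":[0.105,-0.08,0],"fingers":-1},{"delta_rot":[0,0,25.8],"xyz":[0.14,-0.107,0],"fingers":-1},{"delta_rot":[0,0,25.8],"xyz":[0.175,-0.133,0],"fingers":-1},{"delta_rot":[0,0,25.8],"xyz":[0.21,-0.16,0],"fingers":-1},{"delta_rot":[0,0,25.8],"xyz":[0.245,-0.187,0],"fingers":-1},{"delta_rot":[0,0,25.8],"xyz":[0.281,-0.213,0],"fingers":-1},{"delta_rot":[0,0,25.8],"xyz":[0.281,-0.213,0],"fingers":-1},{"delta_rot":[0,0,25.8],"xyz":[0.281,-0.213,0],"fingers":-1}]' && python3 - <<'E'
from h import *
goto(.436,-.319,.2,-.058)
c=cam('wrist'); save(c,'wrist1.png')
for a in [(.436,-.319,.1),(.5134,-.3235,.1),(.3586,-.3145,.1)]: print(proj(c,a))
E
```

```text
t: 2.65
eef_pos: [0.4371, -0.3183, 0.1985]
tool_rot: [0.0, 1.0, -0.027, 0.0]
contact_force: [-0.9, -0.9, 0.2]
gripper_width: 1.002
grasp_force: 0.0
t 2.65 pos [ 0.4371 -0.3183  0.1985] xyz [-0.0011  0.0007 -0.0015] rot [ 0.01 -0.02  0.2 ] q7 -1.12 F [-0.9 -0.9  0.2]
[271.22964842 199.61543945]
[271.73549114  96.78814603]
[270.77398502 289.07707801]
```

View pics/wrist1.png

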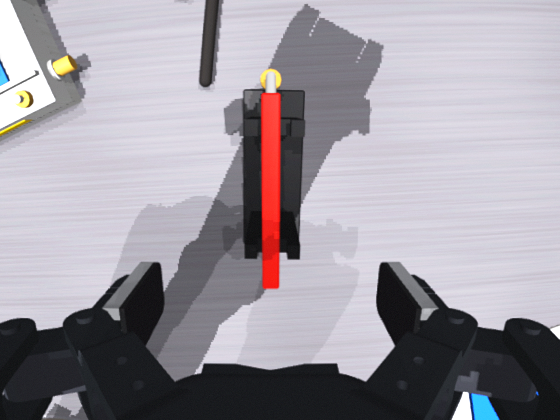

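The wrist picture shows the handle along column 271, rows 93–288, exactly where predicted, and centred between the fingers. Descend and grip.

```bash
python3 -m crank '[{"delta_rot":[0,0,0],"xyz":[-0.001,0,0.04],"fingers":-1},{"delta_rot":[0,0,0],"xyz":[-0.001,0,0.08],"fingers":-1},{"delta_rot":[0,0,0],"xyz":[-0.001,0,0.105],"fingers":-1},{"delta_rot":[0,0,0],"xyz":[-0.001,0,0.118],"fingers":-1},{"delta_rot":[0,0,0],"xyz":[-0.001,0,0.118],"fingers":1},{"delta_rot":[0,0,0],"xyz":[-0.001,0,0.118],"fingers":1},{"delta_rot":[0,0,0],"xyz":[-0.001,0,0.118],"fingers":1},{"delta_rot":[0,0,0],"xyz":[-0.001,0,0.118],"fingers":1},{"delta_rot":[0,0,0],"xyz":[-0.001,0,0.118],"fingers":1},{"delta_rot":[0,0,0],"xyz":[-0.001,0,0.118],"fingers":1}]' 70; python3 -m crank '[{"delta_rot":[0,0,0],"xyz":[0,0,0],"fingers":1},{"delta_rot":[0,0,0],"xyz":[0,0,0],"fingers":1},{"delta_rot":[0,0,0],"xyz":[0,0,0],"fingers":1}]'
```

```text
t: 3.7
eef_pos: [0.4358, -0.3193, 0.0809]
tool_rot: [0.0, 1.0, -0.029, 0.0]
contact_force: [-1.3, -0.2, -0.1]
gripper_width: 0.003
grasp_force: 0.0
t: 4.0
eef_pos: [0.4354, -0.3192, 0.0803]
tool_rot: [-0.0, 1.0, -0.029, -0.0]
contact_force: [0.6, 0.1, -0.2]
gripper_width: -0.003
grasp_force: 0.0
```

```bash
python3 - <<'E'
from h import *
w=cam('wrist');s=cam('scene');d=cam('side')
im=lambda c,x,y,W,H,k:cv2.resize(c['img'][y:y+H,x:x+W],(400,300),interpolation=cv2.INTER_CUBIC)
m=np.vstack([np.hstack([cv2.resize(w['img'],(400,300)),im(s,60,200,160,120,1)]),np.hstack([im(d,330,110,120,90,1),im(s,100,240,80,60,1)])])
cv2.imwrite('pics/mos2.png',m[...,::-1])
E
```

```text
(no output)
```

View pics/mos2.png

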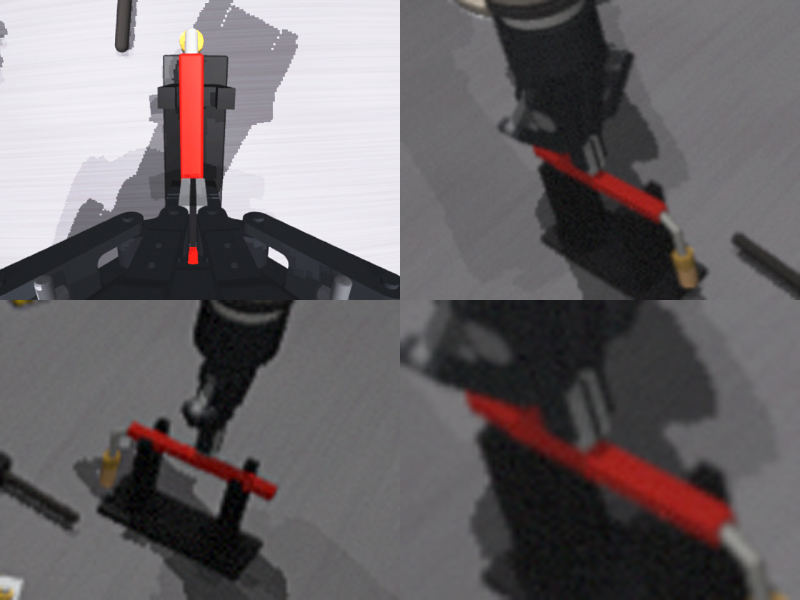

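```bash
python3 - <<'E'
from h import *
s=cam('scene');d=cam('side');w=cam('wrist')
print(tri([ray(s,(138,271)),ray(d,(393,155))]))
for z in (.081,.1,.12): print(z,proj(s,(.4354,-.3192,z)),proj(d,(.4354,-.3192,z)),proj(w,(.4354,-.3192,z)))
crop=lambda c,x,y,W,H,f:cv2.resize(c['img'][y:y+H,x:x+W],None,fx=f,fy=f,interpolation=cv2.INTER_CUBIC)
a=crop(s,120,250,40,40,10);b=crop(d,370,130,40,40,10)
o=np.hstack([a,b]); o=np.clip(o.astype(float)*1.8,0,255).astype(np.uint8)
w2=crop(w,220,240,100,25,8); o=np.vstack([o,np.clip(w2[:200]*1.3,0,255).astype(np.uint8)])
cv2.imwrite('pics/mos3.png',o[...,::-1])
E
```

```text
[ 0.43471214 -0.32465356  0.10796157]
0.081 [139.70424896 277.58251402] [388.48088237 162.57481143] [270.74289727 243.93961289]
0.1 [137.84720642 271.52492742] [389.63663698 158.27529516] [270.86201748 258.57160752]
0.12 [135.8442688  264.97044662] [390.88227036 153.64213032] [271.01821513 277.79184456]
```

View pics/mos3.png

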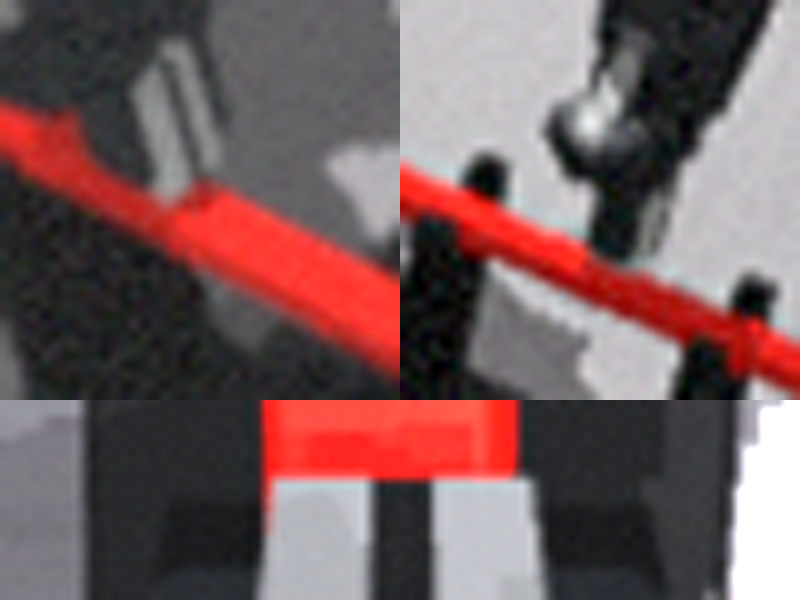

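```bash
python3 - <<'E'
from h import *
np.set_printoptions(precision=4,suppress=True)
w=cam('wrist'); o=telemetry.get_obs(); print(w['origin'],o['eef_pos'],o['contact_force'],o['gripper_width'],o['joint_torque'])
a=w['img'].astype(int); m=(a[...,0]>150)&(a[...,1]<80)&(a[...,2]<80)
for r in (78,80,100,120,150,200,240): 
    x=np.where(m[r])[0]; print(r,x.min() if len(x) else None,x.max() if len(x) else None)
print(np.where(m.any(1))[0][[0,-1]])
for dz in (0,.013,.026):
    c=dict(w);c['origin']=np.array(w['origin'])+[0,0,dz]
    print(dz,[proj(c,(.436+u*.998-(-.0605)*v*-1*0,-.319-.058*u+v,.106)) for u,v in((.0775,-.007),(.0775,.007),(.03,-.007),(.03,.007))])
    c=dict(w);print('tip near edge',proj(w,(.4354+.011,-.3186,.081+dz)))
E
```

```text
[ 0.5026 -0.3225  0.2563] [ 0.4354 -0.3192  0.0802] [-0.4906  0.5559  0.2994] 0.0006236819531948027 [ -0.0013 -48.6538   0.7753 -21.5242   0.0092   0.0014  -0.    ]
78 251 284
80 250 284
100 251 284
120 251 284
150 251 284
200 252 284
240 253 283
[ 74 369]
0 [array([288.2382,  80.7816]), array([253.051 ,  82.8583]), array([286.8296, 196.9867]), array([254.1398, 198.8067])]
tip near edge [268.3384 223.7612]
0.013 [array([286.737 ,  83.1027]), array([254.3887,  85.011 ]), array([285.5377, 190.386 ]), array([255.3028, 192.0769])]
tip near edge [268.2436 232.1528]
0.026 [array([285.4599,  85.0782]), array([255.5268,  86.8432]), array([284.4258, 184.709 ]), array([256.3041, 186.2877])]
tip near edge [268.1341 241.8611]
```

The pictures show the shut fingertips sitting just on top of the handle (triangulated tip z ≈ 0.108 although the TCP reads 0.081); the finger ends are about 27 mm short of the reported TCP. I open, go down 27 mm more and grip again.

```bash
python3 -m crank '[{"delta_rot":[0,0,0],"xyz":[0,0,-0.01],"fingers":-1},{"delta_rot":[0,0,0],"xyz":[0,0,-0.01],"fingers":-1},{"delta_rot":[0,0,0],"xyz":[0,0,-0.01],"fingers":-1},{"delta_rot":[0,0,0],"xyz":[0,0,-0.01],"fingers":-1},{"delta_rot":[0,0,0],"xyz":[0,0,-0.01],"fingers":-1},{"delta_rot":[0,0,0],"xyz":[0,0,-0.01],"fingers":-1},{"delta_rot":[0,0,0],"xyz":[0,0,-0.01],"fingers":-1},{"delta_rot":[0,0,0],"xyz":[0,0,-0.01],"fingers":-1}]' 70; python3 -m crank '[{"delta_rot":[0,0,0],"xyz":[0,0,0.02],"fingers":-1},{"delta_rot":[0,0,0],"xyz":[0,0,0.037],"fingers":-1},{"delta_rot":[0,0,0],"xyz":[0,0,0.037],"fingers":1},{"delta_rot":[0,0,0],"xyz":[0,0,0.037],"fingers":1},{"delta_rot":[0,0,0],"xyz":[0,0,0.037],"fingers":1},{"delta_rot":[0,0,0],"xyz":[0,0,0.037],"fingers":1},{"delta_rot":[0,0,0],"xyz":[0,0,0.037],"fingers":1},{"delta_rot":[0,0,0],"xyz":[0,0,0.037],"fingers":1},{"delta_rot":[0,0,0],"xyz":[0,0,0.037],"fingers":1},{"delta_rot":[0,0,0],"xyz":[0,0,0.037],"fingers":1}]'
```

```text
t: 5.15
eef_pos: [0.4354, -0.3192, 0.0902]
tool_rot: [-0.0, 1.0, -0.029, -0.0]
contact_force: [-0.7, 0.2, -0.8]
gripper_width: 1.001
grasp_force: 0.0
t: 6.15
eef_pos: [0.436, -0.3195, 0.0542]
tool_rot: [0.0, 1.0, -0.029, 0.001]
contact_force: [-1.3, 1.1, 6.5]
gripper_width: 0.143
grasp_force: 69.1
```

```bash
python3 -m crank '[{"delta_rot":[0,0,0],"xyz":[0,0,-0.01],"fingers":1},{"delta_rot":[0,0,0],"xyz":[0,0,-0.03],"fingers":1},{"delta_rot":[0,0,0],"xyz":[0,0,-0.06],"fingers":1},{"delta_rot":[0,0,0],"xyz":[0,0,-0.09],"fingers":1},{"delta_rot":[0,0,0],"xyz":[0,0,-0.12],"fingers":1},{"delta_rot":[0,0,0],"xyz":[0,0,-0.12],"fingers":1},{"delta_rot":[0,0,0],"xyz":[0,0,-0.12],"fingers":1}]'; python3 - <<'E'
from h import *
w=cam('wrist');s=cam('scene');d=cam('side')
for c,n in((w,'w2'),(s,'s2'),(d,'d2')): save(c,n+'.png')
print({k:proj(c,(.436+.0899,-.319-.0052,.14)) for k,c in(('s',s),('d',d),('w',w))},{k:proj(c,(.436,-.319,.22)) for k,c in(('s',s),('d',d),('w',w))})
crop=lambda c,x,y,W,H:cv2.resize(c['img'][y:y+H,x:x+W],(400,300),interpolation=cv2.INTER_CUBIC)
o=np.vstack([np.hstack([crop(s,80,190,120,90),crop(d,340,80,120,90)]),np.hstack([crop(w,0,0,560,420),crop(s,130,215,40,30)])])
cv2.imwrite('pics/mos4.png',np.clip(o*1.4,0,255).astype(np.uint8)[...,::-1])
goto(.436,-.319,.174,-.058)
E
```

```text
t: 6.85
eef_pos: [0.4356, -0.3193, 0.1741]
tool_rot: [0.0, 1.0, -0.029, 0.001]
contact_force: [-0.2, 0.3, -0.9]
gripper_width: 0.146
grasp_force: 68.4
{'s': array([164.98118389, 274.55200123]), 'd': array([366.72980088, 137.63805004]), 'w': array([270.05556264,  66.73039132])} {'s': array([125.3205156 , 229.23401686]), 'd': array([397.383817  , 128.63996991]), 'w': array([270.26320035, 283.64846128])}
t 7.0 pos [ 0.4345 -0.3186  0.1721] xyz [ 0.0015  0.0003 -0.0019] rot [-0.06  0.12  0.03] q7 -1.12 F [-0.3  0.5 -1.3]
```

View pics/mos4.png

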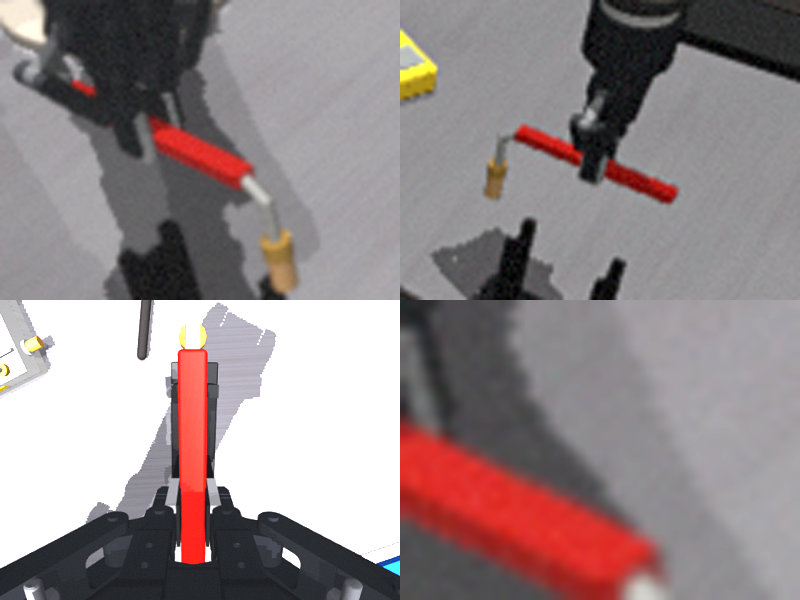

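```bash
python3 -m crank '[{"delta_rot":[0,0,0],"xyz":[0.002,-0.015,0],"fingers":1},{"delta_rot":[0,0,0],"xyz":[0.005,-0.05,0],"fingers":1},{"delta_rot":[0,0,0],"xyz":[0.009,-0.085,0],"fingers":1},{"delta_rot":[0,0,0],"xyz":[0.012,-0.12,0],"fingers":1},{"delta_rot":[0,0,0],"xyz":[0.016,-0.155,0],"fingers":1},{"delta_rot":[0,0,0],"xyz":[0.019,-0.19,0],"fingers":1},{"delta_rot":[0,0,0],"xyz":[0.023,-0.225,0],"fingers":1},{"delta_rot":[0,0,0],"xyz":[0.026,-0.26,0],"fingers":1},{"delta_rot":[0,0,0],"xyz":[0.029,-0.285,0],"fingers":1},{"delta_rot":[0,0,0],"xyz":[0.029,-0.285,0],"fingers":1}]'; python3 -m crank '[{"delta_rot":[0,0,0],"xyz":[0.002,-0.015,0],"fingers":1},{"delta_rot":[0,0,0],"xyz":[0.005,-0.05,0],"fingers":1},{"delta_rot":[0,0,0],"xyz":[0.009,-0.085,0],"fingers":1},{"delta_rot":[0,0,0],"xyz":[0.012,-0.12,0],"fingers":1},{"delta_rot":[0,0,0],"xyz":[0.016,-0.155,0],"fingers":1},{"delta_rot":[0,0,0],"xyz":[0.019,-0.19,0],"fingers":1},{"delta_rot":[0,0,0],"xyz":[0.023,-0.225,0],"fingers":1},{"delta_rot":[0,0,0],"xyz":[0.026,-0.26,0],"fingers":1},{"delta_rot":[0,0,0],"xyz":[0.028,-0.285,0],"fingers":1},{"delta_rot":[0,0,0],"xyz":[0.028,-0.285,0],"fingers":1}]'; python3 - <<'E'
from h import *
np.set_printoptions(precision=4,suppress=True)
s=cam('scene');d=cam('side');save(s,'s3.png');save(d,'d3.png')
goto(.526,.247,.174,-.058)
def tuft(c,n):
    p=[0]
print(tri([ray(s,(164.7,276.2)),ray(d,(367.9,138.5))]))
for z in(.136,):print('tip exp',proj(s,(.616,.242,z)),proj(d,(.616,.242,z)))
for n in('scene','side'):print([(np.round(r['pixel']).tolist(),round(r['score'],2)) for r in search_frame(n,'brush_tip')[:3]])
crop=lambda c,x,y,W,H:cv2.resize(c['img'][y:y+H,x:x+W],(400,300),interpolation=cv2.INTER_CUBIC)
a=crop(s,260,110,120,90);b=crop(d,190,205,100,75)
cv2.imwrite('pics/mos5.png',np.clip(np.hstack([a,b])*1.3,0,255).astype(np.uint8)[...,::-1])
E
```

```text
t: 8.0
eef_pos: [0.4806, -0.0309, 0.1728]
tool_rot: [-0.001, 1.0, -0.025, -0.0]
contact_force: [0.8, -0.1, -1.6]
gripper_width: 0.144
grasp_force: 68.4
t: 9.0
eef_pos: [0.5238, 0.2513, 0.1726]
tool_rot: [-0.001, 1.0, -0.026, -0.001]
contact_force: [0.2, 1.1, -0.1]
gripper_width: 0.145
grasp_force: 68.4
t 9.1 pos [0.5243 0.2464 0.1724] xyz [ 0.0017 -0.0006 -0.0016] rot [0.07 0.09 0.08] q7 -2.3 F [ 0.2 -0.9 -0.6]
[ 0.5236 -0.3258  0.1359]
tip exp [318.3582 161.6977] [236.8375 248.1977]
[([310.0, 131.0], 0.56)]
[([270.0, 252.0], 0.63)]
```

View pics/mos5.png

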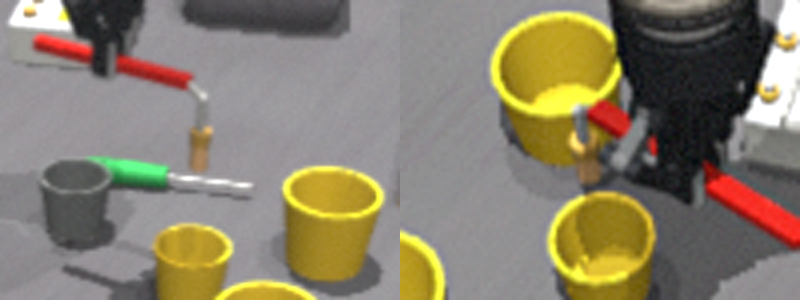

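The brush tip hangs over the small yellow pot (scene (320,161), side (237,251)), as predicted. Dip 104 mm.

```bash
python3 -m crank '[{"delta_rot":[0,0,0],"xyz":[0,0,0.02],"fingers":1},{"delta_rot":[0,0,0],"xyz":[0,0,0.05],"fingers":1},{"delta_rot":[0,0,0],"xyz":[0,0,0.075],"fingers":1},{"delta_rot":[0,0,0],"xyz":[0,0,0.092],"fingers":1},{"delta_rot":[0,0,0],"xyz":[0,0,0.104],"fingers":1},{"delta_rot":[0,0,0],"xyz":[0,0,0.104],"fingers":1},{"delta_rot":[0,0,0],"xyz":[0,0,0.104],"fingers":1},{"delta_rot":[0,0,0],"xyz":[0,0,0.104],"fingers":1},{"delta_rot":[0,0,0],"xyz":[0,0,0.104],"fingers":1},{"delta_rot":[0,0,0],"xyz":[0,0,0.104],"fingers":1}]'; python3 - <<'E'
from h import *
np.set_printoptions(precision=4,suppress=True)
s=cam('scene');d=cam('side');goto(0,0,0)
crop=lambda c,x,y,W,H:cv2.resize(c['img'][y:y+H,x:x+W],(400,300),interpolation=cv2.INTER_CUBIC)
cv2.imwrite('pics/mos6.png',np.clip(np.hstack([crop(s,280,140,80,60),crop(d,200,230,80,60)])*1.3,0,255).astype(np.uint8)[...,::-1])
E
```

```text
t: 10.2
eef_pos: [0.5256, 0.2468, 0.0701]
tool_rot: [-0.0, 1.0, -0.029, 0.001]
contact_force: [-0.5, 0.4, -0.7]
gripper_width: 0.145
grasp_force: 68.5
t 10.3 pos [0.5253 0.2467 0.0697] xyz [-0.5104  0.2765  0.0693] rot [0 0 0] q7 -2.35 F [-0.4  0.3 -0.5]
```

View pics/mos6.png

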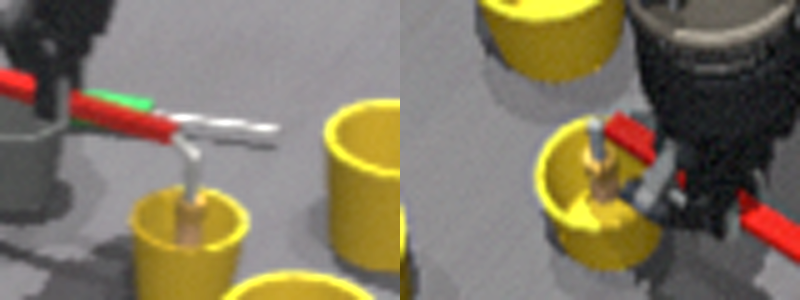

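The tuft is inside the small pot, below its rim, and the pot stands undisturbed. Up, over to the contact, and partway down.

```bash
python3 -m crank '[{"delta_rot":[0,0,0],"xyz":[0,0,-0.03],"fingers":1},{"delta_rot":[0,0,0],"xyz":[0,0,-0.065],"fingers":1},{"delta_rot":[0,0,0],"xyz":[0,0,-0.1],"fingers":1},{"delta_rot":[0,0,0],"xyz":[-0.003,0.01,-0.104],"fingers":1},{"delta_rot":[0,0,0],"xyz":[-0.013,0.046,-0.104],"fingers":1},{"delta_rot":[0,0,0],"xyz":[-0.023,0.082,-0.104],"fingers":1},{"delta_rot":[0,0,0],"xyz":[-0.033,0.118,-0.104],"fingers":1},{"delta_rot":[0,0,0],"xyz":[-0.043,0.152,-0.104],"fingers":1},{"delta_rot":[0,0,0],"xyz":[-0.053,0.186,-0.104],"fingers":1},{"delta_rot":[0,0,0],"xyz":[-0.06,0.212,-0.104],"fingers":1}]'; python3 -m crank '[{"delta_rot":[0,0,0],"xyz":[0,0,0.0],"fingers":1},{"delta_rot":[0,0,0],"xyz":[0,0,0],"fingers":1},{"delta_rot":[0,0,0],"xyz":[0,0,0.03],"fingers":1},{"delta_rot":[0,0,0],"xyz":[0,0,0.055],"fingers":1},{"delta_rot":[0,0,0],"xyz":[0,0,0.055],"fingers":1},{"delta_rot":[0,0,0],"xyz":[0,0,0.055],"fingers":1}]'; python3 - <<'E'
from h import *
np.set_printoptions(precision=4,suppress=True)
s=cam('scene');d=cam('side');save(s,'s4.png');save(d,'d4.png');goto(.4535,.0385,.078,-.058)
for n,c in(('scene',s),('side',d)):print([(np.round(r['pixel'],1).tolist(),round(r['score'],2)) for r in search_frame(n,'contact_top')[:2]],[(np.round(r['pixel'],1).tolist(),round(r['score'],2)) for r in search_frame(n,'brush_tip')[:2]],'exp contact',proj(c,(.5434,.0333,.04)),'exp tip',proj(c,(.5434,.0333,.08)))
# tab
print('tab', tri([ray(s,search_frame('scene','cover_tab')[0]['pixel']),ray(d,search_frame('side','cover_tab')[0]['pixel'])]))
crop=lambda c,x,y,W,H:cv2.resize(c['img'][y:y+H,x:x+W],(400,300),interpolation=cv2.INTER_CUBIC)
cv2.imwrite('pics/mos7.png',np.clip(np.hstack([crop(s,220,180,80,60),crop(d,265,185,80,60)])*1.3,0,255).astype(np.uint8)[...,::-1])
E
```

```text
t: 11.3
eef_pos: [0.4513, 0.0357, 0.1726]
tool_rot: [0.0, 1.0, -0.03, -0.001]
contact_force: [0.3, -0.6, -0.7]
gripper_width: 0.144
grasp_force: 68.5
t: 11.9
eef_pos: [0.4531, 0.0394, 0.1184]
tool_rot: [-0.0, 1.0, -0.028, -0.0]
contact_force: [0.7, 0.2, -0.5]
gripper_width: 0.142
grasp_force: 68.5
t 12.0 pos [0.4541 0.0392 0.1194] xyz [-0.0007  0.0007  0.0414] rot [-0.04 -0.11  0.08] q7 -1.94 F [ 0.4  0.1 -0.4]
[] [] exp contact [262.1431 219.1443] exp tip [261.7531 207.5689]
[([301.8, 226.2], 0.6)] [([341.4, 220.2], 0.87)] exp contact [302.8401 228.3652] exp tip [303.2601 220.0182]
tab [ 0.5731 -0.0507  0.0678]
```

```bash
python3 -m crank '[{"delta_rot":[0,0,0],"xyz":[0.001,-0.006,0],"fingers":1},{"delta_rot":[0,0,0],"xyz":[0.001,-0.006,0.015],"fingers":1},{"delta_rot":[0,0,0],"xyz":[0.001,-0.006,0.03],"fingers":1},{"delta_rot":[0,0,0],"xyz":[0.001,-0.006,0.038],"fingers":1},{"delta_rot":[0,0,0],"xyz":[0.001,-0.006,0.04],"fingers":1},{"delta_rot":[0,0,0],"xyz":[0.001,-0.006,0.04],"fingers":1}]'; python3 -m crank '[{"delta_rot":[0,0,0],"xyz":[0,0,0.002],"fingers":1},{"delta_rot":[0,0,0],"xyz":[0,0,0.002],"fingers":1},{"delta_rot":[0,0,0],"xyz":[0,0,0.002],"fingers":1}]'; python3 -m crank '[{"delta_rot":[0,0,0],"xyz":[0,0,0.002],"fingers":1},{"delta_rot":[0,0,0],"xyz":[0,0,0.002],"fingers":1},{"delta_rot":[0,0,0],"xyz":[0,0,0.002],"fingers":1}]'; python3 - <<'E'
from h import *
np.set_printoptions(precision=4,suppress=True)
F=[]
for i in range(4):
    s=cam('scene'); o=telemetry.get_obs(); F.append(np.r_[o['contact_force'],o['torque'],o['eef_pos'][2]])
print(np.array(F)); d=cam('side')
crop=lambda c,x,y,W,H:cv2.resize(c['img'][y:y+H,x:x+W],(400,400),interpolation=cv2.INTER_CUBIC)
cv2.imwrite('pics/mos8.png',np.clip(np.hstack([crop(s,237,193,50,50),crop(d,280,200,50,50)])*1.3,0,255).astype(np.uint8)[...,::-1])
E
```

```text
t: 12.9
eef_pos: [0.4544, 0.0445, 0.0783]
tool_rot: [-0.0, 1.0, -0.029, -0.0]
contact_force: [0.8, -0.9, -1.0]
gripper_width: 0.14
grasp_force: 68.5
t: 13.2
eef_pos: [0.4547, 0.0443, 0.0766]
tool_rot: [-0.0, 1.0, -0.029, 0.0]
contact_force: [-0.0, 1.3, -1.2]
gripper_width: 0.143
grasp_force: 68.5
t: 13.5
eef_pos: [0.4545, 0.0443, 0.0743]
tool_rot: [-0.0, 1.0, -0.029, 0.0]
contact_force: [0.4, -0.5, 0.5]
gripper_width: 0.146
grasp_force: 68.5
[[ 0.6052  0.3766 -0.6408 -0.0061 -0.0459 -0.0025  0.0743]
 [ 0.56   -0.0428 -0.3555  0.04   -0.04   -0.0055  0.0743]
 [ 0.7353 -0.6515 -0.2423  0.0272 -0.0235 -0.0075  0.0743]
 [-0.7352  0.04   -0.4191 -0.0323 -0.0016  0.0192  0.0743]]
```

```bash
cat > frc.py <<'E'
from h import *
np.set_printoptions(precision=3,suppress=True)
F=[]
for i in range(4):
    c=cam('scene'); o=telemetry.get_obs(); F.append(np.r_[o['contact_force'],o['torque'],o['eef_pos'][2]])
print(np.mean(F,0))
E
python3 -m crank '[{"delta_rot":[0,0,0],"xyz":[0,0,0.002],"fingers":1},{"delta_rot":[0,0,0],"xyz":[0,0,0.002],"fingers":1}]' >/dev/null; python3 frc.py;  python3 -m crank '[{"delta_rot":[0,0,0],"xyz":[0,0,0.0015],"fingers":1},{"delta_rot":[0,0,0],"xyz":[0,0,0.0015],"fingers":1}]' >/dev/null; python3 frc.py
```

```text
[-0.287 -0.151  0.113 -0.008  0.04   0.01   0.072]
[-1.447  0.048  1.203  0.007  0.128  0.007  0.071]
```

```bash
python3 -m crank '[{"delta_rot":[0,0,0],"xyz":[0,0,0.002],"fingers":1},{"delta_rot":[0,0,0],"xyz":[0,0,0.002],"fingers":1},{"delta_rot":[0,0,0],"xyz":[0,0,0.002],"fingers":1}]' >/dev/null; python3 frc.py; python3 - <<'E'
from h import *
s=cam('scene');d=cam('side')
crop=lambda c,x,y,W,H:cv2.resize(c['img'][y:y+H,x:x+W],(400,400),interpolation=cv2.INTER_CUBIC)
cv2.imwrite('pics/mos9.png',np.clip(np.hstack([crop(s,237,193,50,50),crop(d,280,200,50,50)])*1.3,0,255).astype(np.uint8)[...,::-1])
E
```

```text
[-1.465  0.003  1.444  0.036  0.199 -0.007  0.069]
```

View pics/mos9.png

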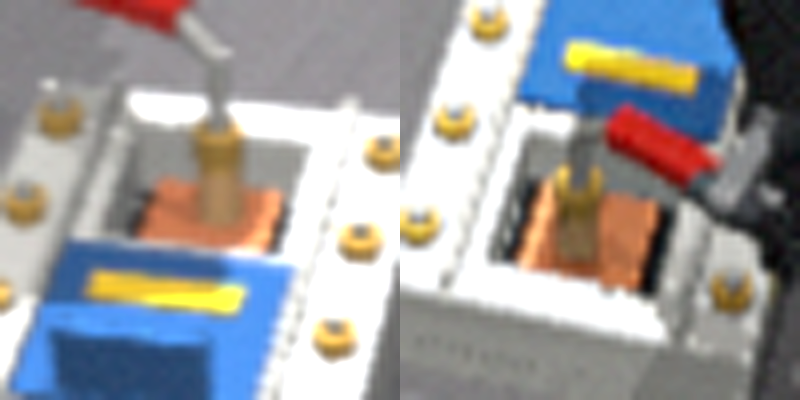

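The tuft stands on the copper plate near its centre, and force/moment (~2.3 N) indicate ≈3–4 mm of press. Lift off and go back over the rest.

```bash
python3 -m crank '[{"delta_rot":[0,0,0],"xyz":[0,0,-0.02],"fingers":1},{"delta_rot":[0,0,0],"xyz":[0,0,-0.06],"fingers":1},{"delta_rot":[0,0,0],"xyz":[0,0,-0.1],"fingers":1},{"delta_rot":[0,0,0],"xyz":[0,0.01,-0.105],"fingers":1},{"delta_rot":[0,0,0],"xyz":[0,0.045,-0.105],"fingers":1},{"delta_rot":[0,0,0],"xyz":[0.001,0.08,-0.105],"fingers":1},{"delta_rot":[0,0,0],"xyz":[0.001,0.115,-0.105],"fingers":1},{"delta_rot":[0,0,0],"xyz":[0.001,0.15,-0.105],"fingers":1},{"delta_rot":[0,0,0],"xyz":[0.001,0.185,-0.105],"fingers":1},{"delta_rot":[0,0,0],"xyz":[0.001,0.22,-0.105],"fingers":1}]' >/dev/null; python3 -m crank '[{"delta_rot":[0,0,0],"xyz":[0,0.035,0],"fingers":1},{"delta_rot":[0,0,0],"xyz":[0,0.07,0],"fingers":1},{"delta_rot":[0,0,0],"xyz":[0.001,0.105,0],"fingers":1},{"delta_rot":[0,0,0],"xyz":[0.001,0.13,0],"fingers":1},{"delta_rot":[0,0,0],"xyz":[0.001,0.144,0],"fingers":1},{"delta_rot":[0,0,0],"xyz":[0.001,0.144,0],"fingers":1},{"delta_rot":[0,0,0],"xyz":[0.001,0.144,0],"fingers":1}]'; python3 - <<'E'
from h import *
goto(.4358,-.3194,.173,-.058)
for n in('w2','d2','s2'):
    c=cam({'w':'wrist','d':'side','s':'scene'}[n[0]]); ref=cv2.imread(f'pics/{n}.png')[...,::-1].astype(int); a=c['img'].astype(int)
    f=lambda a:((a[...,0]>70)&(a[...,0]>2*a[...,1])&(a[...,0]>2*a[...,2]))
    for im in(ref,a):
        m=f(im); 
        if n[0]=='d': m[:,:340]=0;m[180:]=0;m[:60]=0
        if n[0]=='s': m[:, 220:]=0; m[:190]=0;m[300:]=0
        ys,xs=np.where(m); p=np.c_[xs,ys]; u=np.linalg.svd(p-p.mean(0),full_matrices=False)[2][0]; print(n,len(p),p.mean(0).round(1),p.min(0),p.max(0),np.degrees(np.arctan(u[1]/u[0])).round(2))
E
```

```text
t: 16.85
eef_pos: [0.4355, -0.3179, 0.1733]
tool_rot: [-0.001, 1.0, -0.028, -0.0]
contact_force: [0.9, 0.3, -0.5]
gripper_width: 0.141
grasp_force: 68.5
t 16.85 pos [ 0.4355 -0.3179  0.1733] xyz [0.0004 0.0015 0.0003] rot [-0.06  0.04  0.07] q7 -1.11 F [ 0.9  0.3 -0.5]
w2 11406 [269.6 211.3] [248  68] [290 369] 89.83
w2 11414 [269.6 211.2] [248  68] [290 369] 89.85
d2 207 [398.7 128.9] [374 118] [422 140] 22.46
d2 210 [398.4 128.8] [374 117] [422 140] 22.5
s2 287 [137.  234.5] [101 214] [154 246] 28.92
s2 286 [137.7 233.9] [102 214] [155 245] 28.87
```

```bash
python3 -m crank '[{"delta_rot":[0,0,0],"xyz":[0,0.001,0.03],"fingers":1},{"delta_rot":[0,0,0],"xyz":[0,0.001,0.065],"fingers":1},{"delta_rot":[0,0,0],"xyz":[0,0.001,0.095],"fingers":1},{"delta_rot":[0,0,0],"xyz":[0,0.001,0.112],"fingers":1},{"delta_rot":[0,0,0],"xyz":[0,0.001,0.118],"fingers":1},{"delta_rot":[0,0,0],"xyz":[0,0.001,0.118],"fingers":1},{"delta_rot":[0,0,0],"xyz":[0,0.001,0.118],"fingers":1}]'
```

```text
t: 17.7
eef_pos: [0.4363, -0.32, 0.0566]
tool_rot: [0.0, 1.0, -0.028, 0.001]
contact_force: [0.6, 0.3, -1.4]
gripper_width: 0.145
grasp_force: 68.6
```

```bash
python3 -m crank '[{"delta_rot":[0,0,0],"xyz":[0,0,0.0015],"fingers":1},{"delta_rot":[0,0,0],"xyz":[0,0,0.0015],"fingers":1}]';python3 -m crank '[{"delta_rot":[0,0,0],"xyz":[0,0,0.0015],"fingers":0.4},{"delta_rot":[0,0,0],"xyz":[0,0,0.0015],"fingers":0},{"delta_rot":[0,0,0],"xyz":[0,0,0.0015],"fingers":-1},{"delta_rot":[0,0,0],"xyz":[0,0,0.0015],"fingers":-1},{"delta_rot":[0,0,0],"xyz":[0,0,0.0015],"fingers":-1},{"delta_rot":[0,0,0],"xyz":[0,0,0.0015],"fingers":-1},{"delta_rot":[0,0,0],"xyz":[0,0,-0.03],"fingers":-1},{"delta_rot":[0,0,0],"xyz":[0,0,-0.07],"fingers":-1},{"delta_rot":[0,0,0],"xyz":[0,0,-0.11],"fingers":-1},{"delta_rot":[0,0,0],"xyz":[0,0,-0.144],"fingers":-1}]'; python3 - <<'E'
from h import *
c=cam('wrist');ref=cv2.imread('pics/wrist1.png')[...,::-1].astype(int)
s=cam('scene');d=cam('side')
L=[(c,'wrist1',(0,0,560,420)),(s,'scene0',(100,245,180,300)),(d,'side0',(360,140,420,175))]
for c,n,(x,y,X,Y) in L:
    for a in(cv2.imread(f'pics/{n}.png')[...,::-1].astype(int),c['img'].astype(int)):
        m=np.zeros(a.shape[:2],bool); m[y:Y,x:X]=((a[...,0]>70)&(a[...,0]>2*a[...,1])&(a[...,0]>2*a[...,2]))[y:Y,x:X]
        ys,xs=np.where(m);p=np.c_[xs,ys];u=np.linalg.svd(p-p.mean(0),full_matrices=False)[2][0];print(n,len(p),p.mean(0).round(1),p.min(0),p.max(0),np.degrees(np.arctan(u[1]/u[0])).round(2))
goto(.5,-.2,.25,.3236)
for n in('scene','side'): print(n,[(r['pixel'],r['score']) for r in search_frame(n,'cover_tab')[:2]])
print(tri([ray(s,search_frame('scene','cover_tab')[0]['pixel']),ray(d,search_frame('side','cover_tab')[0]['pixel'])]))
E
```

```text
t: 17.9
eef_pos: [0.4358, -0.3203, 0.0548]
tool_rot: [0.0, 1.0, -0.029, 0.0]
contact_force: [-0.1, 0.7, -0.8]
gripper_width: 0.142
grasp_force: 68.6
t: 18.9
eef_pos: [0.4356, -0.3204, 0.2005]
tool_rot: [0.0, 1.0, -0.029, 0.001]
contact_force: [0.3, -0.1, -0.1]
gripper_width: 1.0
grasp_force: 0.0
wrist1 3744 [270.4 187.2] [261  92] [280 288] -89.88
wrist1 3749 [269.7 185.3] [259  90] [279 286] 89.81
scene0 458 [139.7 271.4] [113 256] [166 288] 28.12
scene0 452 [139.7 272.4] [113 256] [165 289] 28.41
side0 238 [390.4 157.7] [368 146] [412 169] 24.35
side0 213 [390.2 157.3] [368 146] [412 168] 24.45
t 19.05 pos [ 0.4369 -0.3211  0.2008] xyz [ 0.0563 -0.1244 -0.0492] rot [  0.19  -0.24 -21.84] q7 -1.11 F [0.3 0.1 0.7]
scene [([260.4, 235.3], 0.61)]
side [([313.2, 202.1], 0.93)]
[ 0.57355159 -0.05146568  0.0575376 ]
```

The brush is back exactly where it lay (same pixels in all three cameras). Now turn and move behind the cover tab with shut fingers.

```bash
python3 -m crank '[{"delta_rot":[0,0,-8],"xyz":[0.013,-0.025,0],"fingers":1},{"delta_rot":[0,0,-16],"xyz":[0.026,-0.05,0],"fingers":1},{"delta_rot":[0,0,-24],"xyz":[0.04,-0.075,0],"fingers":1},{"delta_rot":[0,0,-32],"xyz":[0.053,-0.1,0],"fingers":1},{"delta_rot":[0,0,-40],"xyz":[0.066,-0.125,0],"fingers":1},{"delta_rot":[0,0,-48],"xyz":[0.079,-0.15,0],"fingers":1},{"delta_rot":[0,0,-56],"xyz":[0.092,-0.174,0],"fingers":1},{"delta_rot":[0,0,-64],"xyz":[0.106,-0.2,0],"fingers":1},{"delta_rot":[0,0,-72],"xyz":[0.12,-0.224,0],"fingers":1},{"delta_rot":[0,0,-80],"xyz":[0.132,-0.248,0],"fingers":1}]'; python3 -c "
from h import *
goto(.5816,-.0805,.1,1.894)"
```

```text
t: 20.25
eef_pos: [0.5812, -0.0791, 0.1967]
tool_rot: [-0.001, 0.782, 0.623, -0.001]
contact_force: [0.1, 0.2, 0.8]
gripper_width: 0.004
grasp_force: 0.0
t 20.25 pos [ 0.5812 -0.0791  0.1967] xyz [-0.0013  0.0009  0.0967] rot [ -0.15  -0.04 -31.47] q7 -0.32 F [0.1 0.2 0.8]
```

```bash
python3 -m crank '[{"delta_rot":[0,0,-8],"xyz":[0,0,0.02],"fingers":1},{"delta_rot":[0,0,-16],"xyz":[0,0,0.04],"fingers":1},{"delta_rot":[0,0,-24],"xyz":[-0.001,0.001,0.06],"fingers":1},{"delta_rot":[0,0,-31.5],"xyz":[-0.001,0.001,0.08],"fingers":1},{"delta_rot":[0,0,-31.5],"xyz":[-0.001,0.001,0.1],"fingers":1},{"delta_rot":[0,0,-31.5],"xyz":[-0.001,0.001,0.1],"fingers":1},{"delta_rot":[0,0,-31.5],"xyz":[-0.001,0.001,0.1],"fingers":1}]'; python3 - <<'E'
from h import *
np.set_printoptions(precision=1,suppress=True)
s=cam('scene');d=cam('side');w=cam('wrist'); save(s,'s5.png');save(d,'d5.png');save(w,'w5.png')
goto(.5816,-.0805,.038,1.894)
W=lambda a,b,z:(.5593+.9481*a-.318*b,-.0141+.318*a+.9481*b,z)
for n,c in(('scene',s),('side',d),('wrist',w)):
    print(n,'tab',[(np.array(r['pixel']),round(r['score'],2)) for r in search_frame(n,'cover_tab')[:2]],[proj(c,W(x,-.039,z)) for x,z in((0,.068),(-.025,.081),(.025,.081))])
# blue tab mask in wrist
a=w['img'].astype(int); m=(a[...,2]>80)&(a[...,2]>1.6*a[...,0]); n,l,st,ce=cv2.connectedComponentsWithStats(m.astype(np.uint8)); print(st[1:][st[1:,4]>150])
for z in(.12,.128): print('fingertip exp',[proj(c,(.5816,-.0805,z)) for c in(s,d,w)])
E
```

```text
t: 20.95
eef_pos: [0.5815, -0.0813, 0.0975]
tool_rot: [-0.001, 0.586, 0.81, -0.0]
contact_force: [0.8, -0.1, 0.8]
gripper_width: -0.002
grasp_force: 0.0
t 21.1 pos [ 0.6 -0.1  0.1] xyz [ 0.  -0.   0.1] rot [ 0.1  0.  -0.3] q7 0.13 F [ 0.8 -1.  -0.8]
scene tab [(array([259.5, 230.8]), 0.56)] [array([254.9, 231.8]), array([245.1, 226.9]), array([264.4, 229. ])]
side tab [(array([312. , 200.3]), 0.8)] [array([309.8, 200.1]), array([318.1, 198.9]), array([301.9, 195.7])]
wrist tab [(array([271.3, 149.2]), 0.91)] [array([266.2, 170.7]), array([220.1, 175. ]), array([312. , 174.5])]
[[  203    86   134   138 14617]]
fingertip exp [array([251.4, 223.5]), array([312.8, 181.1]), array([266. , 256.1])]
fingertip exp [array([251.3, 221. ]), array([312.9, 179.2]), array([265.8, 263.2])]
```

```bash
python3 - <<'E'
from h import *
np.set_printoptions(precision=1,suppress=True)
w=cam('wrist');a=w['img'].astype(int); m=(a[...,2]>80)&(a[...,2]>1.6*a[...,0])
for r in range(84,230,6):
    x=np.where(m[r])[0]; print(r,(x.min(),x.max(),len(x)) if len(x) else None,end=' ')
print()
W=lambda a,b,z:(.5593+.9481*a-.318*b,-.0141+.318*a+.9481*b,z)
for y in(-.03,-.039,-.05,-.06,-.07): print(y,'plate+y',proj(w,W(-.039,y+.075,.055)),proj(w,W(.039,y+.075,.055)),'plate-y',proj(w,W(.039,y-.003,.055)),'tabtop-y',proj(w,W(-.025,y-.003,.081)),proj(w,W(.025,y-.003,.081)))
E
```

```text
84 None 90 (np.int64(203), np.int64(335), 133) 96 (np.int64(203), np.int64(335), 133) 102 (np.int64(203), np.int64(335), 133) 108 (np.int64(204), np.int64(335), 132) 114 (np.int64(204), np.int64(334), 131) 120 (np.int64(204), np.int64(334), 45) 126 (np.int64(205), np.int64(334), 44) 132 (np.int64(205), np.int64(334), 45) 138 (np.int64(204), np.int64(334), 47) 144 (np.int64(205), np.int64(333), 129) 150 (np.int64(206), np.int64(333), 128) 156 (np.int64(205), np.int64(333), 129) 162 (np.int64(206), np.int64(333), 128) 168 (np.int64(206), np.int64(332), 127) 174 (np.int64(206), np.int64(332), 127) 180 (np.int64(206), np.int64(332), 127) 186 (np.int64(207), np.int64(332), 126) 192 (np.int64(207), np.int64(331), 125) 198 (np.int64(207), np.int64(331), 125) 204 (np.int64(208), np.int64(331), 46) 210 (np.int64(208), np.int64(331), 40) 216 (np.int64(226), np.int64(313), 88) 222 (np.int64(226), np.int64(312), 87) 228 None 
-0.03 plate+y [196.5  20.9] [334.3  20. ] plate-y [330.3 156.9] tabtop-y [219.8 163.8] [312.4 163.2]
-0.039 plate+y [197.1  37.5] [333.9  36.7] plate-y [329.8 171.5] tabtop-y [220.4 180.2] [312.  179.6]
-0.05 plate+y [197.9  57.6] [333.4  56.7] plate-y [329.2 189. ] tabtop-y [221.2 199.7] [311.5 199.2]
-0.06 plate+y [198.7  75.6] [332.9  74.7] plate-y [328.6 204.4] tabtop-y [222. 217.] [311.  216.5]
-0.07 plate+y [199.5  93.3] [332.4  92.4] plate-y [328.  219.6] tabtop-y [222.7 233.8] [310.6 233.3]
```

```bash
python3 -m crank '[{"delta_rot":[0,0,0],"xyz":[-0.015,0.002,0],"fingers":1},{"delta_rot":[0,0,0],"xyz":[-0.022,0.002,0],"fingers":1},{"delta_rot":[0,0,0],"xyz":[-0.022,0.002,0.02],"fingers":1},{"delta_rot":[0,0,0],"xyz":[-0.022,0.002,0.045],"fingers":1},{"delta_rot":[0,0,0],"xyz":[-0.022,0.002,0.06],"fingers":1},{"delta_rot":[0,0,0],"xyz":[-0.022,0.002,0.06],"fingers":1},{"delta_rot":[0,0,0],"xyz":[-0.022,0.002,0.06],"fingers":1}]'; python3 - <<'E'
from h import *
goto(.5587,-.0122,.038,1.894)
E
```

```text
t: 22.0
eef_pos: [0.5912, -0.102, 0.0385]
tool_rot: [-0.0, 0.586, 0.81, -0.0]
contact_force: [-0.2, 0.1, 0.2]
gripper_width: -0.001
grasp_force: 0.0
t 22.0 pos [ 0.5912 -0.102   0.0385] xyz [ 0.0954 -0.0029  0.0005] rot [-0.   -0.   -0.33] q7 0.12 F [-0.2  0.1  0.2]
```

```bash
python3 -m crank '[{"delta_rot":[0,0,0],"xyz":[0.008,0,0],"fingers":1},{"delta_rot":[0,0,0],"xyz":[0.016,0,0],"fingers":1},{"delta_rot":[0,0,0],"xyz":[0.026,0,0],"fingers":1},{"delta_rot":[0,0,0],"xyz":[0.036,0,0],"fingers":1},{"delta_rot":[0,0,0],"xyz":[0.046,0,0],"fingers":1},{"delta_rot":[0,0,0],"xyz":[0.056,0,0],"fingers":1},{"delta_rot":[0,0,0],"xyz":[0.066,0,0],"fingers":1},{"delta_rot":[0,0,0],"xyz":[0.076,0,0],"fingers":1},{"delta_rot":[0,0,0],"xyz":[0.084,0,0],"fingers":1},{"delta_rot":[0,0,0],"xyz":[0.086,0,0],"fingers":1}]';python3 -m crank '[{"delta_rot":[0,0,0],"xyz":[0.002,0,0],"fingers":1},{"delta_rot":[0,0,0],"xyz":[0.004,0,0],"fingers":1},{"delta_rot":[0,0,0],"xyz":[0.005,0,0],"fingers":1}]'; python3 -m crank '[{"delta_rot":[0,0,0],"xyz":[0.001,0,0],"fingers":1},{"delta_rot":[0,0,0],"xyz":[0.002,0,0],"fingers":1},{"delta_rot":[0,0,0],"xyz":[0.002,0,0],"fingers":1}]'
```

```text
t: 23.0
eef_pos: [0.5637, -0.0184, 0.0383]
tool_rot: [-0.0, 0.586, 0.811, 0.0]
contact_force: [1.6, -1.7, 1.0]
gripper_width: 0.001
grasp_force: 1.3
t: 23.3
eef_pos: [0.5626, -0.0154, 0.0382]
tool_rot: [0.0, 0.587, 0.81, 0.0]
contact_force: [2.5, -1.3, 1.2]
gripper_width: -0.004
grasp_force: 1.3
t: 23.6
eef_pos: [0.5618, -0.0133, 0.0382]
tool_rot: [-0.0, 0.586, 0.81, 0.0]
contact_force: [2.1, -2.4, -0.2]
gripper_width: -0.002
grasp_force: 1.0
```

```bash
for i in 1 2; do python3 -m crank '[{"delta_rot":[0,0,0],"xyz":[0.001,0,0],"fingers":1},{"delta_rot":[0,0,0],"xyz":[0.002,0,0],"fingers":1},{"delta_rot":[0,0,0],"xyz":[0.002,0,0],"fingers":1}]' | grep -E 'pos|force'; done
```

```text
eef_pos: [0.5612, -0.0114, 0.0382]
contact_force: [2.8, -2.0, 0.3]
grasp_force: 1.2
eef_pos: [0.5611, -0.0113, 0.0383]
contact_force: [3.9, -5.2, -0.5]
grasp_force: 3.3
```

The arm stopped at the expected shut position and force rose: end stop. Back off, rise and check.

```bash
python3 -m crank '[{"delta_rot":[0,0,0],"xyz":[-0.012,0,0],"fingers":1},{"delta_rot":[0,0,0],"xyz":[-0.025,0,0],"fingers":1},{"delta_rot":[0,0,0],"xyz":[-0.025,0,-0.03],"fingers":1},{"delta_rot":[0,0,0],"xyz":[-0.025,0,-0.07],"fingers":1},{"delta_rot":[0,0,0],"xyz":[-0.025,0,-0.12],"fingers":1},{"delta_rot":[0,0,0],"xyz":[-0.025,0,-0.16],"fingers":1},{"delta_rot":[0,0,0],"xyz":[-0.025,0,-0.16],"fingers":1}]'; python3 - <<'E'
from h import *
np.set_printoptions(precision=1,suppress=True)
w=cam('wrist');s=cam('scene');d=cam('side');a=w['img'].astype(int); m=(a[...,2]>80)&(a[...,2]>1.6*a[...,0])
l=cv2.connectedComponentsWithStats(m.astype(np.uint8))[2]; print('blue x,y,w,h',l[1:][l[1:,4]>300])
W=lambda a,b,z:(.5593+.9481*a-.318*b,-.0141+.318*a+.9481*b,z)
for y in(.006,.011,.016,.021): print(y,'plate+y',proj(w,W(0,y+.075,.055)),'tabtop-y',proj(w,W(0,y-.003,.081)))
for c,n,(x,y,X,Y) in [(s,'scene0',(100,245,180,300)),(d,'side0',(360,140,420,175))]:
    p=[]
    for a in(cv2.imread(f'pics/{n}.png')[...,::-1].astype(int),c['img'].astype(int)):
        q=((a[...,0]>70)&(a[...,0]>2*a[...,1])&(a[...,0]>2*a[...,2]))[y:Y,x:X]; ys,xs=np.where(q); p.append((len(xs),xs.mean(),ys.mean()))
    print(n,np.array(p))
    for t in('pot','cup'): print(t,[np.array(r['pixel']) for r in search_frame(n[:-1],t)[:3]])
print(telemetry.get_obs()['contact_force'])
E
```

```text
t: 24.9
eef_pos: [0.5719, -0.0334, 0.2042]
tool_rot: [0.004, 0.587, 0.81, 0.003]
contact_force: [1.0, -0.4, -0.1]
gripper_width: -0.001
grasp_force: 0.0
blue x,y,w,h [[ 216   56   93   92 7240]]
0.006 plate+y [259.4  64.9] tabtop-y [260.  160.2]
0.011 plate+y [259.3  58.7] tabtop-y [259.9 154.1]
0.016 plate+y [259.2  52.6] tabtop-y [259.8 148. ]
0.021 plate+y [259.2  46.4] tabtop-y [259.7 141.9]
scene0 [[458.   39.7  26.4]
 [463.   39.4  27. ]]
pot [array([319.4, 189.9]), array([359.2, 172.6])]
cup [array([282.3, 168.4])]
side0 [[238.   30.4  17.7]
 [238.   30.7  17.3]]
pot [array([184.2, 281.8]), array([240.8, 264.9]), array([230.5, 227.4])]
cup [array([273.4, 312.9]), array([384.6, 175.7])]
[ 0.2 -0.9 -0.4]
```

```bash
python3 -c "
from station import job
print(job.hand_in())"
```

```text
the job is handed in; nothing more can be done
None
```

The job is handed in, but no verdict came back: the brush was dipped in the smallest yellow pot, dabbed on the contact (about 3–4 mm of press, estimated from the force readings) and laid back on its rest, and the cover is shut; the last pictures show the brush, pot, cup and cover where they should be.

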